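Key a bauble tray onto its display turntable

ROBOT

A 6-joint arm with a two-finger parallel gripper is mounted at the origin on the work surface. World frame = base frame: x ahead of the robot, y to its left, z up, the work surface at z = 0. Lengths are in m, angles in rad, forces in N, time in s.
With the tool pointing down it reaches from about 0.35 to 0.775 m from the base axis. Payload 5.5 kg.
Tool frame: the origin (TCP) lies on the centre line of the jaws, within the pads' length; the fingertips stand 11 mm ahead of it and the grasp point (between the pads) lies 8 mm behind it (env.nose_length is the distance from the TCP to the fingertips, in m); x points along the fingers, z is the direction in which the jaws open and shut, and the axes are right-handed (so a half turn about x gives the same grasp; the last joint's range is limited). The gripper opens to 85 mm and grips with 20 to 120 N. Pads are 22 mm wide; open, the fingers measure 114 mm over their backs; the gripper's body (76 mm by 85 mm) begins 54 mm behind the grasp point. The pads swing forward as they close: fully open they stand 13 mm farther back than shut.
Start: joints at [1.121, 0.313, 0.046, 1.304, 0, 1.431], TCP at [0.175, 0.548, 0.207] pointing down, gripper open.
Joint ranges: [-2.76, 2.76], [-0.86, 1.69], [-1.03, 1.26], [-2.2, 2.34], [-1.47, 1.5], [-3.14, 3.14]. Speed limits (rad/s): [2.57, 2.57, 3.14, 3.14, 3.14, 3.14].

INTERFACE

Orientations are given as a unit quaternion [w, x, y, z].
In Python, from workcell import env gives the robot as it stands. The module is installed in compiled form; this text tells all that it offers.
- The arm moves only by the tool step_arm, never from a script. Its argument "moves" is a list that holds one entry, the list of rows, each a list of 7 numbers: the turn, a rotation vector about the tool's x, y, z in rad, then the shift along the tool's x, y, z in m, then the opening, from 0 (shut) to 1 (fully open). In form: [[[rx, ry, rz, tx, ty, tz, grip], ...]]. A call has 1 to 12 rows; each row is the pose to reach, as a shift and turn from the pose measured when the call began, along the tool's axes at that moment; what a row does not reach only later rows make up. A row lasts 1/10 s, in which the tool goes at most 50 mm and 8.59 degrees, less where a joint would pass 70% of its speed; a pose out of reach is approached as far as the arm can. A call with a gripper value outside its range is refused whole. The fingers move at their own pace and stop on an object; "force" is the grip in N (left out, the last holds). Time passes only in rows, so rows that repeat a pose let the fingers close. It gives the time, the measured TCP pose, the force and the opening at its end, in the units of the state.
- env.get_state(): the state, without advancing time (a new reading comes with each control period).
- env.read_camera(name): name is "side" or "top" or "wrist"; returns (picture, depth): 420x560x3 uint8, red, green, blue; 420x560 float32, m along the optical axis (not along the pixel's ray), 0 where there is no reading.
- env.get_calibration(name): a dict with "mtx" (3x3 intrinsics, pixels), "camera_from_world" (4x4, takes a point from world to camera coordinates); the wrist camera has in their place "T_tool_cam" (4x4, takes a point from camera to tool coordinates, whose origin is the TCP and whose axes are the tool frame's). Camera axes: x right, y down, z forward; pixel columns grow to the right and rows downward; lengths in m; the calibration is good to about 2 mm. A picture is of the moment at which its call begins: read the wrist's pose just before it. get_calibration takes no time and is no camera call.
- env.hand_in(): hands the job in, once; it reports no verdict.
Trained networks look in the newest picture that a camera, given by its name, has taken for a name from the list of things; names that differ only in an ending like _2 or _b are one class to them, and where a whole thing is asked for, a point or a joint stands for the part that bears it (a point fixed in the world has none). Each returns a list of dicts, best first, with "confidence" (0 to 1); they miss things now and then, are a little off and sometimes report something else, mostly with a low value. They report only what shows in the picture. A call takes as long as a camera call.
- env.boxes_of(camera, thing): "uv" ([column, row] in pixels, amid what is visible of it).
- env.silhouettes(camera, thing): "mask" (420x560 bool, what is visible of it) and "uv" ([column, row] in pixels, amid what is visible of it).
The state is a dict: "clock": time; "joint_pos": joint angles; "qvel": joint speeds; "tau": joint torques, N m; "tcp_pos": TCP position; "orientation": TCP orientation; "wrist_force": force on the tool from outside, world axes, zero at the start; "ft_torque": the same for the moment, N m; "finger_gap": finger opening in m.
Only numpy, scipy, OpenCV 4.12 (cv2) and the standard library are available. Lean on these libraries where they do the work, as an engineer would, in place of code of your own. Each camera call takes 0.05 s, during which the arm holds its last target.

TASK

Slide the round bauble tray along the riser's deck, between the rails, up to the stop over the hub, without lifting it, then turn it until the notch in its foot finds the hub's key and it drops fully home, level on the hub. Keep all four baubles in the tray and leave the other things on the counter where they are.

Things in the scene. Friction and masses are not known exactly. Their poses are not given: they have to be found in the camera images.
- riser: fixed white display riser, aluminium rails. Origin at counter level on the axis of its turntable hub; x = sliding direction, from the deck to the hub; z up. Its flat deck is 60 mm high and spans x -280 to -80 mm; from there to x +110 mm the riser is 44 mm high and carries the round hub, diameter 124 mm, whose flat top is level with the deck
- hub_top (a point): centre of the hub's flat top, 60 mm above the counter (axes as riser). The hub turns under a stiff brake (slips at 1.2 N m). One key, 14 mm wide round the rim, juts from the hub's side out to radius 76 mm, its top 0.5 mm below the hub top. Hub and key stand at another angle each time, not reported (the axes do not turn with it): see it while uncovered, or feel for it
- stop (a point): middle of the inner face of the stop, a plate 70 mm wide, 80 mm beyond the hub axis, its top edge 88 mm above the counter; the tray's wall meets it when the tray is over the hub
- rails (a point): point midway between the two parallel rails, on the deck, 80 mm before the hub axis. Rail inner faces at riser y +-80 mm, tops 78 mm above the counter, from riser x -220 to +50 mm; flared outward from there back to x -275 mm
- tray: loose round grey tray, diameter 156, height 48 mm, 0.35 kg, at first on the deck between the rails. Origin: centre of the underside of its foot ring, z up. Floor top at z 14 mm; wall z 14 to 48 mm, 4 mm thick, inner radius 74 mm. Home on the hub: level, origin 10 mm below the hub top. Turned otherwise the key holds it up, cocked about 4 degrees, high on the key's side
- notch (a point): middle of the one notch in the tray's foot, 67 mm from its centre along tray +x, at the foot's underside. The foot is a ring 10 mm high, inner radius 65, outer 69 mm, that goes round the hub; the notch, 20 mm wide, goes over the key. Seen from above, the one 20 mm gap in the tray's wall lies right above the notch
- partitions (a point): centre of the tray's floor top. Six radial partitions, 4 mm thick, 28 mm high, from radius 15 to 75 mm, at 30, 90, 150, 210, 270, 330 degrees from tray +x towards +y. The opposite compartments centred on +x and -x are empty, the other four hold a bauble each. Over the hub the tray turns when a partition is pushed sideways with a few N
- bauble0: loose bauble in a tray compartment, 36 mm ball with a small metal cap (45 mm overall), 20 g; origin at the ball's bottom point opposite the cap
- bauble1: loose bauble in a tray compartment, 36 mm ball with a small metal cap (45 mm overall), 20 g; origin at the ball's bottom point opposite the cap
- bauble2: loose bauble in a tray compartment, 36 mm ball with a small metal cap (45 mm overall), 20 g; origin at the ball's bottom point opposite the cap
- bauble3: loose bauble in a tray compartment, 36 mm ball with a small metal cap (45 mm overall), 20 g; origin at the ball's bottom point opposite the cap
- spray: loose white plastic bottle, 60 mm across, 140 mm high, upright beside the hub end of the riser, on its -y side; leave alone; origin at the centre of its underside
- big_bauble: loose dark blue bauble, 70 mm ball with a cap; leave alone; origin at the centre of its underside
- carton: loose cardboard carton 90 x 60 x 50 mm beside the hub end of the riser, on its +y side; leave alone; origin at the centre of its underside
- tape: loose clear roll 90 mm across, 24 mm high, lying flat; leave alone; origin at the centre of its underside
- cup: loose white cup 70 mm across, 80 mm high; leave alone; origin at the centre of its underside
- cap_box: loose grey box 110 x 80 x 30 mm; leave alone; origin at the centre of its underside

How it is judged:
By the outcome, as a careful person would: the job done as asked, in the order asked, and still so for the second after the job is handed in, with the robot touching nothing.
It also fails if it takes over 72 s, if anything falls off the work surface, if the arm or the gripper's body presses on something with over 40 N, if the wrist force passes 120 N, or if a joint passes its speed limit or range.

## Working session

There is one attempt and no reset: what is moved stays moved. The work goes in short steps, Python scripts to look and compute and a tool call to move; the robot and the scene stay as the last step left them, time stands still between calls to the robot, and variables do not carry over. Pictures are saved under pics/ and viewed, and the job is handed in when it is done.

Besides the shell and the picture viewer there is one more tool, called after "Call:" by a JSON object that holds its "op" and its "data", one argument or row to a line. step_arm: Moves the arm, as the interface text tells. Its arguments: {"type":"object","properties":{"moves":{"type":"array","items":{"type":"array","items":{"type":"array","items":{"type":"number"}}}},"force":{"type":"number"}},"required":["moves"]}

```bash
ls; mkdir -p pics
cat > h.py <<'E'
import numpy as np,cv2
from workcell import env
from scipy.spatial.transform import Rotation as R
def rot(q): return R.from_quat([q[1],q[2],q[3],q[0]]).as_matrix()
def snap(name,fn):
    p,d=env.read_camera(name); cv2.imwrite('pics/'+fn,p[:,:,::-1]); np.save('pics/'+fn[:-4]+'_d.npy',d); return p,d
def cam2w(name):
    c=env.get_calibration(name)
    if name=='wrist':
        s=env.get_state();T=np.eye(4);T[:3,:3]=rot(s['orientation']);T[:3,3]=s['tcp_pos'];return T@np.array(c['T_tool_cam']),np.array(c['mtx'])
    return np.linalg.inv(np.array(c['camera_from_world'])),np.array(c['mtx'])
def back(T,K,u,v,z):
    p=np.linalg.inv(K)@np.array([u,v,1])*z; return (T@np.r_[p,1])[:3]
def atz(T,K,u,v,z):
    r=T[:3,:3]@(np.linalg.inv(K)@np.array([u,v,1]));o=T[:3,3];return o+r*(z-o[2])/r[2]
def cloud(T,K,d):
    v,u=np.mgrid[0:d.shape[0],0:d.shape[1]];p=np.stack([u,v,np.ones_like(u)],-1)@np.linalg.inv(K).T*d[...,None];return p@T[:3,:3].T+T[:3,3]
E
python3 - <<'E'
from h import *
print(env.get_state())
for c in['top','side','wrist']:
    snap(c,c+'0.png');T,K=cam2w(c);print(c,T.round(3).tolist(),K.round(1).tolist())
for t in['tray','riser','hub_top','stop','rails','notch','partitions','bauble0','spray','carton','big_bauble','tape','cup','cap_box']:
    r=env.boxes_of('top',t);print(t,[(np.round(x['uv']).tolist(),round(x['confidence'],2)) for x in r][:4])
print(env.get_state()['clock'])
E
```

```text
pics
{'clock': 0.0, 'joint_pos': array([1.12138759e+00, 3.14019307e-01, 4.50074432e-02, 1.30354375e+00,
       4.00024892e-05, 1.43121076e+00]), 'qvel': array([ 0.00154904, -0.00010217,  0.0010077 ,  0.00014058, -0.00066755,
        0.00040837]), 'tau': array([ 1.09909910e-03, -4.80632472e+01,  2.98530650e+01,  1.95265812e-02,
        8.81304527e-05,  1.67704997e-05]), 'tcp_pos': array([0.17507541, 0.54715941, 0.20590975]), 'orientation': array([ 0.57060353, -0.4171468 ,  0.57171396,  0.41658529]), 'wrist_force': array([0.0434526 , 0.58576495, 0.18084463]), 'ft_torque': array([ 0.04090242, -0.01861097,  0.05691681]), 'finger_gap': 0.08524417513495874}
top [[-0.009, -0.985, 0.174, 0.363], [-1.0, 0.01, 0.006, -0.035], [-0.008, -0.174, -0.985, 1.242], [0.0, 0.0, 0.0, 1.0]] [[500.8, 0.0, 276.1], [0.0, 500.8, 213.7], [0.0, 0.0, 1.0]]
side [[0.908, -0.26, 0.328, 0.002], [-0.418, -0.531, 0.737, -1.263], [-0.017, -0.807, -0.591, 1.062], [0.0, 0.0, 0.0, 1.0]] [[529.7, 0.0, 281.9], [0.0, 529.7, 209.4], [0.0, 0.0, 1.0]]
wrist [[0.305, 0.899, 0.313, 0.093], [0.952, -0.288, -0.102, 0.573], [-0.002, 0.329, -0.944, 0.374], [0.0, 0.0, 0.0, 1.0]] [[309.9, 0.0, 278.1], [0.0, 309.9, 210.2], [0.0, 0.0, 1.0]]
tray [([324.0, 230.0], 0.67)]
riser [([267.0, 222.0], 0.74)]
hub_top [([268.0, 221.0], 0.55)]
stop [([264.0, 221.0], 0.91)]
rails [([267.0, 221.0], 0.84)]
notch [([321.0, 227.0], 0.72)]
partitions [([323.0, 230.0], 0.95)]
bauble0 [([321.0, 253.0], 0.74), ([338.0, 218.0], 0.69), ([319.0, 209.0], 0.56), ([302.0, 245.0], 0.48)]
spray [([251.0, 148.0], 0.65), ([112.0, 293.0], 0.45), ([266.0, 218.0], 0.43)]
carton []
big_bauble [([109.0, 291.0], 0.71)]
tape [([88.0, 209.0], 0.9)]
cup [([455.0, 219.0], 0.82)]
cap_box [([457.0, 282.0], 0.84), ([324.0, 230.0], 0.42)]
0.85
```

View pics/top0.png

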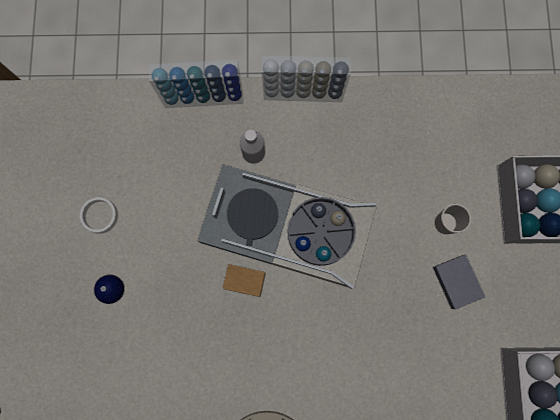

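View pics/side0.png

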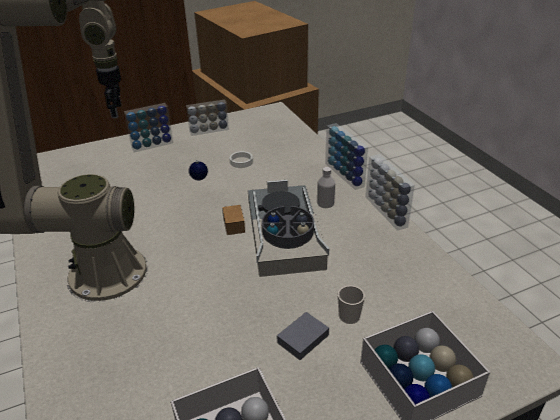

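View pics/wrist0.png

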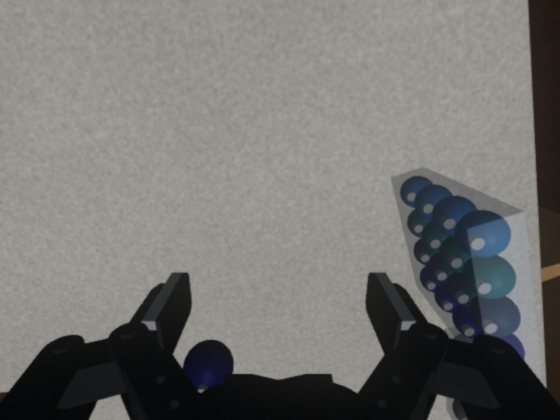

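Run:
```python
import cv2
p=cv2.imread('pics/top0.png')[130:310,190:390]; cv2.imwrite('pics/top0z.png',cv2.resize(p,None,fx=3.3,fy=3.3,interpolation=cv2.INTER_CUBIC))
```

```text
(no output)
```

View pics/top0z.png

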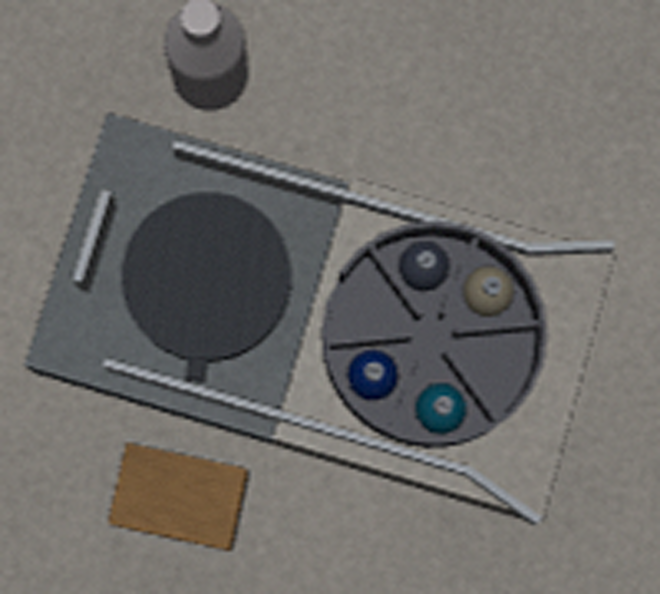

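The top view shows the hub at about px (253,214), the key at (250,242) and the tray at (321,231). The spray is at (251,148) and the carton at (244,280). Next I'll measure these metrically.

Run:
```python
from h import *
d=np.load('pics/top0_d.npy');T,K=cam2w('top');P=cloud(T,K,d);p=cv2.imread('pics/top0.png')
reg=np.zeros(d.shape,bool);reg[150:300,190:390]=1
z=P[...,2]
print('counter z',np.median(z[300:380,200:350]))
for name,lo,hi in[('44',.038,.05),('60',.054,.066),('rail',.072,.084)]:
    m=reg&(z>lo)&(z<hi);print(name,m.sum(),np.median(z[m]))
# riser footprint: z>.035 
m=reg&(z>.036)&(z<.066);
# restrict big component
n,l,s,c=cv2.connectedComponentsWithStats(m.astype(np.uint8));i=1+np.argmax(s[1:,4]);pts=P[l==i][:,:2].astype(np.float32)
r=cv2.minAreaRect(pts*1000);print(r)
# orthorectify to 1mm/px heights by color at z=.06 and z=.108
def ortho(h,fn):
    xs=np.arange(.45,.15,-.0005)+.03;ys=np.arange(.2,-.25,-.0005)
    Y,X=np.meshgrid(ys,xs);W=np.stack([X,Y,np.full_like(X,h)],-1)
    Ti=np.linalg.inv(T);C=W@Ti[:3,:3].T+Ti[:3,3];uv=C@K.T;uv=uv[...,:2]/uv[...,2:]
    im=cv2.remap(p,uv[...,0].astype(np.float32),uv[...,1].astype(np.float32),cv2.INTER_CUBIC);return im
for h in(.06,.108): 
    im=ortho(h,'');print(im.shape);im=im*1.0;im=np.clip(im*1.8,0,255).astype(np.uint8)
    cv2.imwrite(f'pics/or{int(h*1000)}.png',im[:, :800])
```

```text
counter z 0.0010878832401716165
44 3817 0.04536580294884174
60 5142 0.06103546846071484
rail 2627 0.07650783370135561
((548.828857421875, -51.5440673828125), (390.7738952636719, 203.5018310546875), 72.6050033569336)
(601, 900, 3)
(601, 900, 3)
```

Run:
```python
import cv2
for h in (60,108):
    im=cv2.imread(f'pics/or{h}.png');print(im.shape);
```

```text
(601, 800, 3)
(601, 800, 3)
```

View pics/or60.png

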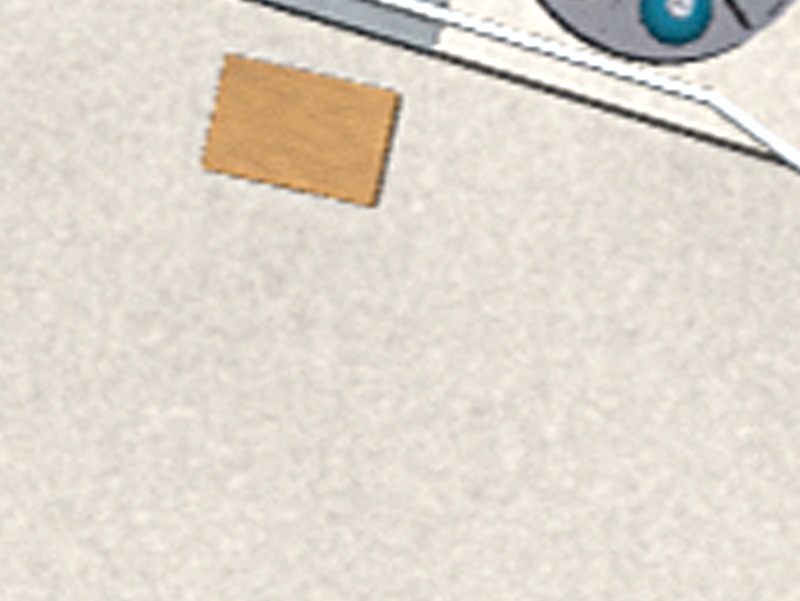

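View pics/or108.png

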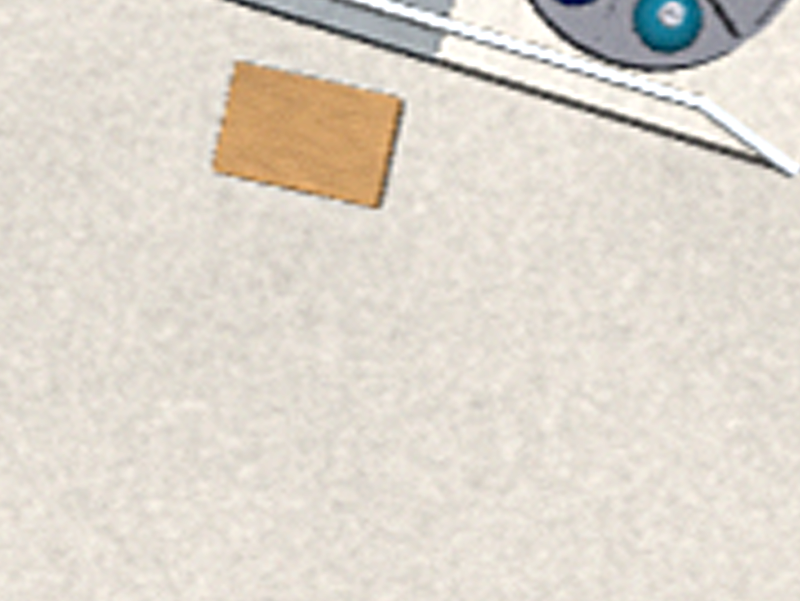

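```bash
cat >> h.py <<'E'
TH=np.deg2rad(72.6);HUB=np.array([.5742,.0296])
def ortho(cam,p,h,T=None,K=None,x0=-.3,x1=.12,y0=-.12,y1=.12,s=.0006):
    # picture: riser x right, riser y up
    if T is None:T,K=cam2w(cam)
    xs=np.arange(x0,x1,s);ys=np.arange(y1,y0,-s);X,Y=np.meshgrid(xs,ys)
    c,sn=np.cos(TH),np.sin(TH)
    W=np.stack([HUB[0]+c*X-sn*Y,HUB[1]+sn*X+c*Y,np.full_like(X,h)],-1)
    Ti=np.linalg.inv(T);C=W@Ti[:3,:3].T+Ti[:3,3];uv=C@K.T;uv=uv[...,:2]/uv[...,2:]
    im=cv2.remap(p,uv[...,0].astype(np.float32),uv[...,1].astype(np.float32),cv2.INTER_CUBIC)
    return np.clip(im*1.8,0,255).astype(np.uint8)
E
python3 - <<'E'
from h import *
p=cv2.imread('pics/top0.png')
for h in(.06,.108):
    im=ortho('top',p,h)
    ii=lambda x,y:(int((x+.3)/.0006),int((.12-y)/.0006))
    if h==.06:
        cv2.circle(im,ii(0,0),int(.062/.0006),(0,0,255),1);cv2.line(im,ii(-.08,-.1),ii(-.08,.1),(0,0,255),1)
        for y in(-.1,.1):cv2.line(im,ii(-.28,y),ii(.11,y),(0,255,0),1)
    cv2.imwrite(f'pics/orb{int(h*1000)}.png',im)
d=np.load('pics/top0_d.npy');
E
```

```text
(no output)
```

View pics/orb60.png

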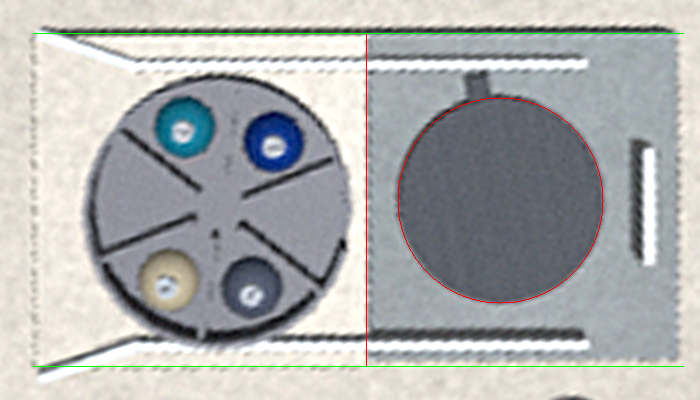

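View pics/orb108.png

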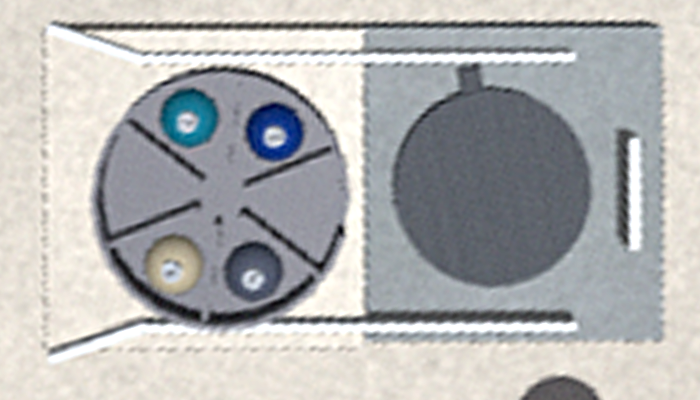

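Run:
```python
from h import *
s=env.get_state();Rm=rot(s['orientation']);print(Rm.round(3),env.nose_length)
print('az z',np.degrees(np.arctan2(Rm[1,2],Rm[0,2])))
d=np.load('pics/top0_d.npy');T,K=cam2w('top');P=cloud(T,K,d)
c,sn=np.cos(TH),np.sin(TH)
q=P[...,:2]-HUB;X=q[...,0]*c+q[...,1]*sn;Y=-q[...,0]*sn+q[...,1]*c;Z=P[...,2]
# tray rim points
m=(abs(X+.167)<.1)&(abs(Y)<.1)&(Z>.1005)&(Z<.115)
r=np.hypot(X+.167,Y);m&=r>.066
A=np.c_[2*X[m],2*Y[m],np.ones(m.sum())];s,_,_,_=np.linalg.lstsq(A,X[m]**2+Y[m]**2,rcond=None);print('tray c',s[:2],'r',np.sqrt(s[2]+s[0]**2+s[1]**2),m.sum())
a=np.degrees(np.arctan2(Y[m]-s[1],X[m]-s[0]));h,_=np.histogram(a,np.arange(-180,181,10));print(list(zip(range(-180,180,10),h)))
m=(abs(Z-.055)<.015)&(np.hypot(X,Y)>.066)&(np.hypot(X,Y)<.074)&(Z>.052)
print('key', np.degrees(np.arctan2(Y[m],X[m])).mean() if m.any() else None,m.sum(), np.c_[X[m],Y[m],Z[m]][:8].round(3))
m=(Z>.1)&(abs(X)<.15)&(Y<-.1)&(Y>-.25);print('spray top',X[m].mean(),Y[m].mean(),Z[m].max())
```

```text
[[ 0.    -0.952  0.305]
 [ 0.     0.305  0.952]
 [-1.    -0.     0.   ]] 0.011
az z 72.24712190085755
tray c [-0.16817781 -0.00068681] r 0.07500844360616926 473
[(-180, np.int64(15)), (-170, np.int64(11)), (-160, np.int64(20)), (-150, np.int64(14)), (-140, np.int64(15)), (-130, np.int64(16)), (-120, np.int64(14)), (-110, np.int64(15)), (-100, np.int64(19)), (-90, np.int64(16)), (-80, np.int64(9)), (-70, np.int64(16)), (-60, np.int64(12)), (-50, np.int64(12)), (-40, np.int64(17)), (-30, np.int64(12)), (-20, np.int64(6)), (-10, np.int64(1)), (0, np.int64(9)), (10, np.int64(12)), (20, np.int64(13)), (30, np.int64(11)), (40, np.int64(13)), (50, np.int64(11)), (60, np.int64(14)), (70, np.int64(12)), (80, np.int64(18)), (90, np.int64(11)), (100, np.int64(17)), (110, np.int64(18)), (120, np.int64(11)), (130, np.int64(10)), (140, np.int64(17)), (150, np.int64(11)), (160, np.int64(12)), (170, np.int64(13))]
key 89.73154383446634 21 [[-0.064 -0.036  0.053]
 [-0.008  0.066  0.059]
 [-0.01   0.065  0.062]
 [-0.009  0.069  0.064]
 [-0.011  0.068  0.063]
 [-0.013  0.067  0.057]
 [-0.015  0.066  0.061]
 [-0.018  0.066  0.063]]
spray top 0.04713673184221004 -0.1560840426015179 0.146626906601947
```

Call:
{"op": "step_arm", "data": {
  "moves": [
    [[0,0,0,0,-0.02,-0.02,0.88],[-0.01,0,0,0,-0.05,-0.05,0.88],[-0.02,0,0,0,-0.082,-0.082,0.88],[-0.03,0,0,0,-0.115,-0.115,0.88],[-0.04,0,0,0,-0.148,-0.148,0.88],[-0.05,0,0,0,-0.181,-0.181,0.88],[-0.06,0,0,0,-0.214,-0.214,0.88],[-0.07,0,0,0,-0.247,-0.247,0.88],[-0.08,0,0,0,-0.28,-0.28,0.88],[-0.09,0,0,0,-0.313,-0.313,0.88],[-0.1,0,0,0,-0.346,-0.346,0.88],[-0.115,0,0,0,-0.379,-0.379,0.88]]
  ]
}}

```text
clock: 2.05
tcp_pos: [0.4214, 0.0693, 0.2072]
orientation: [0.547, -0.449, 0.546, 0.449]
wrist_force: [-0.1, 0.5, 0.8]
finger_gap: 0.0755
```

```bash
cat >> h.py <<'E'
def rel(x,y,z,az):
    "riser x,y, tcp z, desired jaw az in riser deg -> row"
    s=env.get_state();Rm=rot(s['orientation']);c,sn=np.cos(TH),np.sin(TH)
    w=np.array([HUB[0]+c*x-sn*y,HUB[1]+sn*x+c*y,z]);a=np.arctan2(Rm[1,2],Rm[0,2])
    da=(np.deg2rad(az)+TH-a+np.pi)%(2*np.pi)-np.pi
    Rt=R.from_euler('z',np.deg2rad(az)+TH).as_matrix()@np.array([[0,0,1],[0,1,0],[-1,0,0]])@np.eye(3)
    Rt=np.c_[[0,0,-1],np.cross([np.cos(a+da),np.sin(a+da),0],[0,0,-1]),[np.cos(a+da),np.sin(a+da),0]]
    return np.r_[R.from_matrix(Rm.T@Rt).as_rotvec(),Rm.T@(w-s['tcp_pos'])].round(4)
def st():
    s=env.get_state();q=s['tcp_pos'][:2]-HUB;c,sn=np.cos(TH),np.sin(TH);Rm=rot(s['orientation'])
    fw=s['wrist_force']
    print('t',round(s['clock'],2),'riser xy',round(q[0]*c+q[1]*sn,4),round(-q[0]*sn+q[1]*c,4),'z',round(s['tcp_pos'][2],4),'az',round(np.degrees(np.arctan2(Rm[1,2],Rm[0,2])-TH),2),'F riser',round(fw[0]*c+fw[1]*sn,2),round(-fw[0]*sn+fw[1]*c,2),round(fw[2],2),'M',s['ft_torque'].round(2),'gap',round(s['finger_gap'],4),'q6',round(s['joint_pos'][5],2))
E
python3 -c "
from h import *
st();print(rel(-.168,0,.15,-7))"
```

```text
t 2.05 riser xy -0.0078 0.1577 z 0.2072 az 6.25 F riser 0.39 0.27 0.78 M [0.05 0.01 0.02] gap 0.0755 q6 0.17
[ 0.2313  0.0006  0.0011  0.0573 -0.1392 -0.1764]
```

Call:
{"op": "step_arm", "data": {
  "moves": [
    [[0.04,0,0,0,-0.03,-0.038,0.88],[0.09,0,0,0.01,-0.06,-0.076,0.88],[0.14,0,0,0.025,-0.09,-0.114,0.88],[0.19,0,0,0.04,-0.12,-0.15,0.88],[0.2313,0,0,0.05,-0.134,-0.17,0.88],[0.2313,0,0,0.0573,-0.1392,-0.1764,0.88],[0.2313,0,0,0.0573,-0.1392,-0.1764,0.88]]
  ]
}}

```text
clock: 2.75
tcp_pos: [0.5233, -0.1311, 0.1486]
orientation: [0.594, -0.382, 0.595, 0.383]
wrist_force: [-0.1, 0.7, -0.1]
finger_gap: 0.0753
```

```bash
python3 -c "
from h import *
st();snap('wrist','w1.png');snap('side','s1.png');print(rel(-.168,0,.09,-7))
s=cv2.imread('pics/s1.png')[150:300,200:360];cv2.imwrite('pics/s1z.png',cv2.resize(s,None,fx=4,fy=4,interpolation=cv2.INTER_CUBIC))"
```

```text
t 2.75 riser xy -0.1686 0.0005 z 0.1486 az -7.05 F riser 0.61 0.27 -0.06 M [ 0.04 -0.05  0.  ] gap 0.0753 q6 0.03
[ 0.0012  0.0011 -0.      0.0601 -0.001  -0.0008]
```

View pics/w1.png

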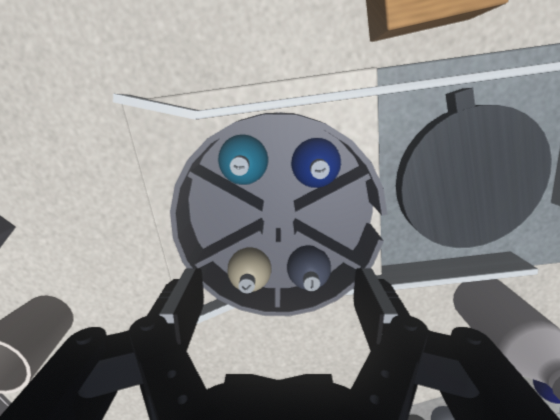

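View pics/s1z.png

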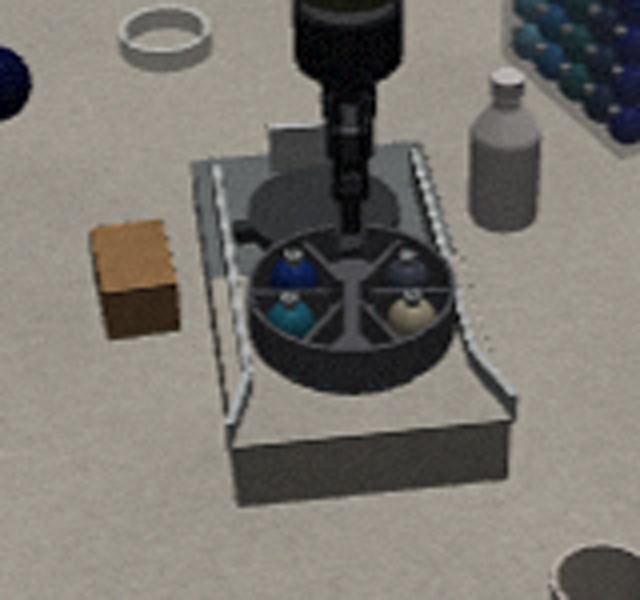

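The wall gap is at px (380,210), on the hub side, and the key is at (460,100). The jaws line up with the two empty compartments, so I'll lower into them.

Call:
{"op": "step_arm", "data": {
  "moves": [
    [[0,0,0,0.015,-0.001,-0.001,0.88],[0,0,0,0.03,-0.001,-0.001,0.88],[0,0,0,0.043,-0.001,-0.001,0.88],[0,0,0,0.052,-0.001,-0.001,0.88],[0,0,0,0.056,-0.001,-0.001,0.88],[0,0,0,0.058,-0.001,-0.001,0.88],[0,0,0,0.058,-0.001,-0.001,0.88]]
  ]
}}

```text
clock: 3.55
tcp_pos: [0.524, -0.1307, 0.0925]
orientation: [0.594, -0.384, 0.594, 0.384]
wrist_force: [0.4, 0.2, 0.1]
finger_gap: 0.0752
```

```bash
python3 -c "
from h import *
st();snap('wrist','w2.png');snap('side','s2.png');print(rel(-.168,0,.09,-7))
s=cv2.imread('pics/s2.png')[150:300,200:360];cv2.imwrite('pics/s2z.png',cv2.resize(s,None,fx=4,fy=4,interpolation=cv2.INTER_CUBIC))"
```

```text
t 3.55 riser xy -0.1679 -0.0001 z 0.0925 az -6.9 F riser 0.28 -0.32 0.13 M [-0.01  0.05 -0.01] gap 0.0752 q6 0.03
[0.0014 0.0011 0.001  0.0027 0.0004 0.0001]
```

View pics/w2.png

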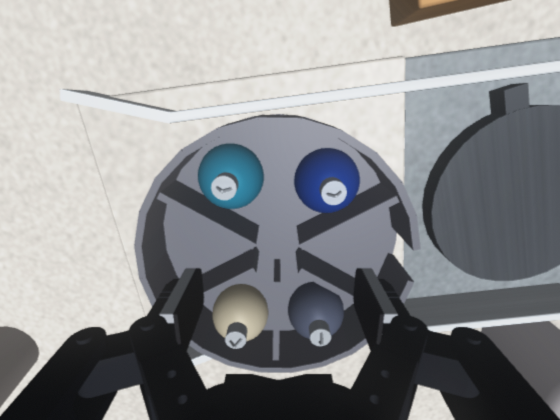

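View pics/s2z.png

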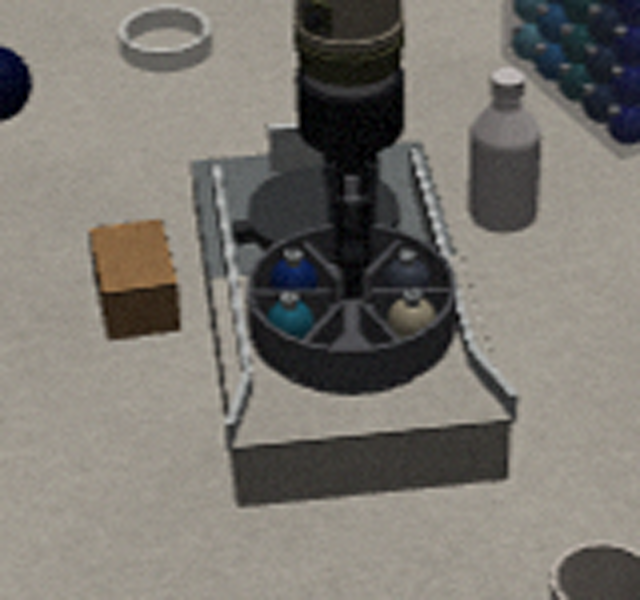

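```bash
python3 -c "
from h import *
d=np.load('pics/w2_d.npy');T=np.array(env.get_calibration('wrist')['T_tool_cam']);K=np.array(env.get_calibration('wrist')['mtx'])
P=cloud(T,K,d)
for sgn in(1,-1):
    m=(d>0)&(abs(P[...,1])<.02)&(P[...,2]*sgn>.03)&(P[...,2]*sgn<.06)&(P[...,0]<.014)&(P[...,0]>-.05)
    q=P[m];print(m.sum(),'tool x max',np.percentile(q[:,0],[50,90,97,100]).round(4),'y',q[:,1].min(),q[:,1].max(),'z',q[:,2].min(),q[:,2].max())
    print(np.histogram(q[:,0],np.arange(-.04,.016,.004)))
"
```

```text
985 tool x max [-0.041   0.0026  0.0106  0.0139] y -0.019958051610460673 0.019962130216340274 z 0.030007158816160014 0.050605822779550454
(array([115,  24,   0,   0,   0,   0,   0, 107,  45,  38,  39,  35,  35]), array([-4.00000000e-02, -3.60000000e-02, -3.20000000e-02, -2.80000000e-02,
       -2.40000000e-02, -2.00000000e-02, -1.60000000e-02, -1.20000000e-02,
       -8.00000000e-03, -4.00000000e-03, -3.46944695e-17,  4.00000000e-03,
        8.00000000e-03,  1.20000000e-02]))
1212 tool x max [-0.0379  0.0049  0.011   0.0139] y -0.019981902156038248 0.019992694633036434 z -0.05173393201731275 -0.030046838319744244
(array([117,  18,   0,   0,   0,   0,   0, 197,  69,  65,  70,  58,  51]), array([-4.00000000e-02, -3.60000000e-02, -3.20000000e-02, -2.80000000e-02,
       -2.40000000e-02, -2.00000000e-02, -1.60000000e-02, -1.20000000e-02,
       -8.00000000e-03, -4.00000000e-03, -3.46944695e-17,  4.00000000e-03,
        8.00000000e-03,  1.20000000e-02]))
```

Call:
{"op": "step_arm", "data": {
  "moves": [
    [[0,0,0,0.004,0,0,0.88],[0,0,0,0.0065,0,0,0.88],[0,0,0,0.0065,0,0,0.88]]
  ]
}}

```text
clock: 3.95
tcp_pos: [0.5239, -0.1309, 0.0858]
orientation: [0.595, -0.383, 0.594, 0.384]
wrist_force: [-0.7, 0.4, 1.0]
finger_gap: 0.0753
```

```bash
python3 -c "
from h import *
st();print(rel(-.133,0,.083,-7))"
```

```text
t 3.95 riser xy -0.1682 -0.0001 z 0.0858 az -6.93 F riser 0.18 0.74 1.02 M [ 0.01  0.03 -0.02] gap 0.0753 q6 0.03
[0.0013 0.0011 0.0003 0.0028 0.0043 0.0349]
```

Call:
{"op": "step_arm", "data": {
  "moves": [
    [[0,0,0,0.002,0,0,0.88],[0,0,0,0.004,0,0,0.88],[0,0,0,0.004,0,0,0.88]]
  ]
}}

```text
clock: 4.25
tcp_pos: [0.5237, -0.1308, 0.0814]
orientation: [0.594, -0.383, 0.594, 0.384]
wrist_force: [0.0, 0.7, 0.6]
finger_gap: 0.075
```

```bash
python3 -c "
from h import *
st()"
```

```text
t 4.25 riser xy -0.1682 0.0002 z 0.0814 az -6.93 F riser 0.65 0.2 0.64 M [ 0.02  0.01 -0.02] gap 0.075 q6 0.03
```

Call:
{"op": "step_arm", "data": {
  "moves": [
    [[0,0,0,0,0.001,0.006,0.88],[0,0,0,0,0.0015,0.012,0.88],[0,0,0,0,0.002,0.017,0.88],[0,0,0,0,0.0026,0.021,0.88],[0,0,0,0,0.003,0.025,0.88],[0,0,0,0,0.004,0.031,0.88],[0,0,0,0,0.0046,0.038,0.88],[0,0,0,0,0.0055,0.045,0.88],[0,0,0,0,0.0064,0.052,0.88],[0,0,0,0,0.0073,0.06,0.88]]
  ]
}}

```text
clock: 5.25
tcp_pos: [0.5419, -0.0726, 0.0815]
orientation: [0.594, -0.383, 0.594, 0.384]
wrist_force: [-0.7, 0.5, -0.2]
finger_gap: 0.0751
```

```bash
python3 -c "
from h import *
st();p,d=snap('top','t3.png');snap('wrist','w3.png');print(rel(-.05,0,.081,-7))
cv2.imwrite('pics/t3o.png',ortho('top',p[:,:,::-1],.108))"
```

```text
t 5.25 riser xy -0.1072 0.0003 z 0.0815 az -6.93 F riser 0.23 0.81 -0.25 M [ 0.02 -0.03 -0.  ] gap 0.0751 q6 0.14
[ 0.0026  0.0013 -0.0005  0.0005  0.0065  0.0563]
```

View pics/w3.png

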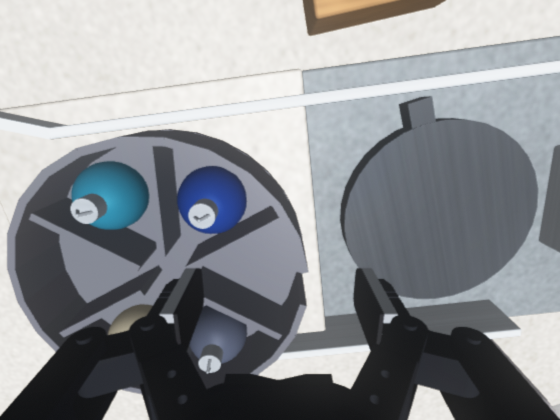

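View pics/t3o.png

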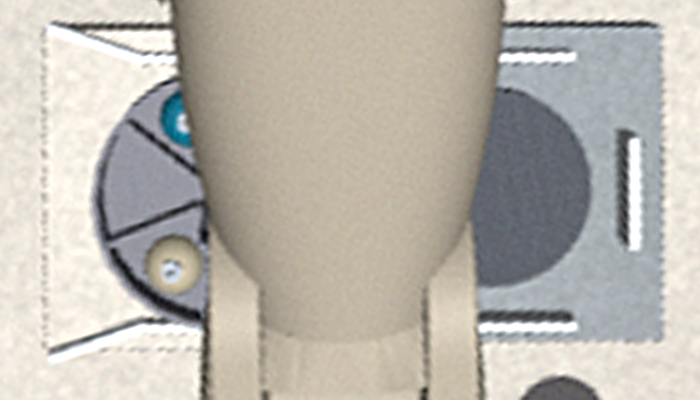

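```bash
python3 -c "
from h import *
d=np.load('pics/w3_d.npy');T=np.array(env.get_calibration('wrist')['T_tool_cam']);K=np.array(env.get_calibration('wrist')['mtx'])
P=cloud(T,K,d)
print(T.round(3))
for v in range(255,340,8): print(v,[ (u,P[v,u].round(3).tolist()) for u in(182,195,362,372,382)])
snap('side','s3.png');s=cv2.imread('pics/s3.png')[130:280,200:360];cv2.imwrite('pics/s3z.png',cv2.resize(s,None,fx=4,fy=4,interpolation=cv2.INTER_CUBIC))
"
```

```text
[[ 0.    -0.329  0.944 -0.168]
 [-0.    -0.944 -0.329  0.086]
 [ 1.    -0.    -0.001 -0.001]
 [ 0.     0.     0.     1.   ]]
255 [(182, [0.006, -0.004, -0.061]), (195, [-0.011, 0.005, -0.048]), (362, [0.021, -0.012, 0.056]), (372, [0.021, -0.012, 0.063]), (382, [0.021, -0.012, 0.07])]
263 [(182, [0.006, -0.01, -0.062]), (195, [-0.022, 0.006, -0.045]), (362, [0.019, -0.017, 0.056]), (372, [0.02, -0.018, 0.063]), (382, [0.022, -0.019, 0.071])]
271 [(182, [0.006, -0.016, -0.062]), (195, [-0.041, 0.012, -0.039]), (362, [-0.041, 0.012, 0.038]), (372, [-0.042, 0.012, 0.042]), (382, [0.021, -0.024, 0.071])]
279 [(182, [-0.048, 0.012, -0.044]), (195, [-0.046, 0.011, -0.038]), (362, [-0.046, 0.011, 0.037]), (372, [-0.047, 0.011, 0.041]), (382, [-0.042, 0.008, 0.048])]
287 [(182, [-0.055, 0.012, -0.042]), (195, [-0.049, 0.008, -0.038]), (362, [-0.048, 0.008, 0.037]), (372, [-0.055, 0.012, 0.039]), (382, [-0.053, 0.011, 0.044])]
295 [(182, [-0.06, 0.012, -0.04]), (195, [-0.049, 0.004, -0.038]), (362, [-0.048, 0.004, 0.037]), (372, [-0.061, 0.013, 0.037]), (382, [-0.059, 0.011, 0.042])]
303 [(182, [-0.065, 0.012, -0.038]), (195, [-0.05, 0.0, -0.038]), (362, [-0.049, 0.0, 0.037]), (372, [-0.063, 0.01, 0.037]), (382, [-0.064, 0.011, 0.04])]
311 [(182, [-0.067, 0.009, -0.038]), (195, [-0.051, -0.003, -0.038]), (362, [-0.052, -0.002, 0.037]), (372, [-0.064, 0.007, 0.037]), (382, [-0.071, 0.012, 0.038])]
319 [(182, [-0.069, 0.007, -0.038]), (195, [-0.052, -0.006, -0.038]), (362, [-0.053, -0.006, 0.037]), (372, [-0.065, 0.004, 0.037]), (382, [-0.073, 0.01, 0.038])]
327 [(182, [-0.069, 0.003, -0.038]), (195, [-0.053, -0.01, -0.038]), (362, [-0.053, -0.01, 0.037]), (372, [-0.066, 0.001, 0.037]), (382, [-0.071, 0.005, 0.039])]
335 [(182, [-0.07, 0.0, -0.038]), (195, [-0.023, -0.04, -0.049]), (362, [0.012, -0.071, 0.059]), (372, [-0.066, -0.003, 0.037]), (382, [-0.073, 0.003, 0.038])]
```

View pics/s3z.png

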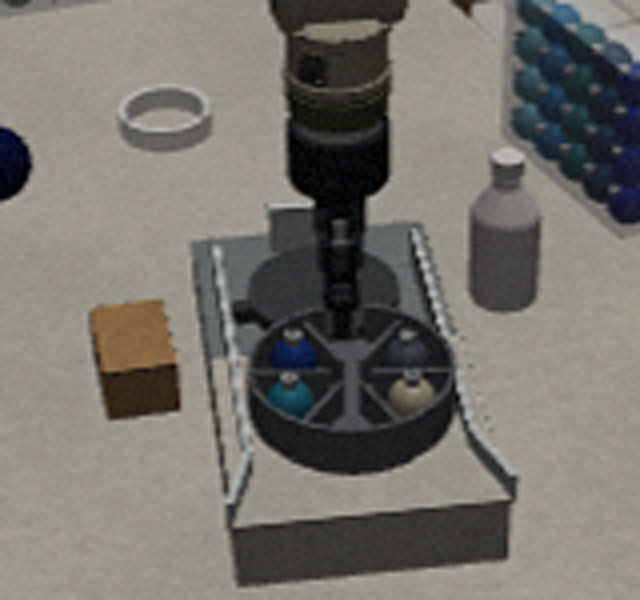

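```bash
python3 -c "
from h import *
d=np.load('pics/w3_d.npy');c=env.get_calibration('wrist');P=cloud(np.array(c['T_tool_cam']),np.array(c['mtx']),d)
for v in range(370,420,6): print(v,[ (u,P[v,u].round(3).tolist()) for u in(60,120,180,230,250,280,310,340)])
m=(d>0)&(d<.16);print(m.sum(),P[m][:,0].max(), P[m].min(0),P[m].max(0))
d0=np.load('pics/wrist0_d.npy');P0=cloud(np.array(c['T_tool_cam']),np.array(c['mtx']),d0)
for v in range(265,320,8): print(v,[(u,P0[v,u].round(3).tolist()) for u in(160,175,183,374,380)])
"
```

```text
370 [(60, [-0.098, 0.013, -0.064]), (120, [-0.087, 0.001, -0.054]), (180, [-0.104, 0.018, -0.027]), (230, [-0.018, -0.072, -0.031]), (250, [-0.024, -0.066, -0.018]), (280, [0.081, -0.176, 0.001]), (310, [0.081, -0.176, 0.032]), (340, [0.079, -0.175, 0.063])]
376 [(60, [-0.1, 0.013, -0.063]), (120, [-0.088, -0.0, -0.054]), (180, [-0.105, 0.017, -0.027]), (230, [-0.099, 0.011, -0.015]), (250, [-0.099, 0.011, -0.009]), (280, [0.081, -0.184, 0.001]), (310, [-0.099, 0.011, 0.008]), (340, [0.081, -0.184, 0.064])]
382 [(60, [-0.102, 0.013, -0.061]), (120, [-0.088, -0.003, -0.054]), (180, [-0.108, 0.018, -0.026]), (230, [-0.101, 0.012, -0.014]), (250, [-0.101, 0.011, -0.009]), (280, [-0.102, 0.012, -0.0]), (310, [-0.101, 0.011, 0.008]), (340, [0.081, -0.193, 0.064])]
388 [(60, [-0.103, 0.012, -0.061]), (120, [-0.089, -0.004, -0.054]), (180, [-0.109, 0.018, -0.026]), (230, [-0.104, 0.013, -0.014]), (250, [-0.103, 0.012, -0.009]), (280, [-0.103, 0.012, -0.0]), (310, [-0.103, 0.011, 0.008]), (340, [-0.102, 0.01, 0.016])]
394 [(60, [-0.107, 0.013, -0.058]), (120, [0.08, -0.208, -0.17]), (180, [-
[... 1732 characters left out ...]
.048, 0.011, 0.042]), (380, [-0.05, 0.012, 0.044])]
289 [(160, [-0.049, 0.007, -0.053]), (175, [-0.056, 0.012, -0.044]), (183, [-0.047, 0.006, -0.044]), (374, [-0.048, 0.007, 0.042]), (380, [-0.055, 0.011, 0.042])]
297 [(160, [-0.062, 0.012, -0.048]), (175, [-0.058, 0.01, -0.044]), (183, [-0.049, 0.003, -0.044]), (374, [-0.05, 0.004, 0.042]), (380, [-0.056, 0.008, 0.042])]
305 [(160, [-0.067, 0.012, -0.046]), (175, [-0.06, 0.007, -0.044]), (183, [-0.052, 0.001, -0.043]), (374, [-0.051, 0.0, 0.042]), (380, [-0.058, 0.006, 0.042])]
313 [(160, [-0.072, 0.012, -0.045]), (175, [-0.061, 0.004, -0.043]), (183, [-0.053, -0.003, -0.043]), (374, [-0.052, -0.003, 0.042]), (380, [-0.059, 0.002, 0.042])]
```

Finding: the wrist depth puts the fingertips about 41 mm behind the reported TCP. The tips were therefore at z≈0.12, passed over the tray, and the tray did not move. I'll go back, align over it again and lower using the measured tip position.

Call:
{"op": "step_arm", "data": {
  "moves": [
    [[0,0,0,0,-0.001,-0.01,0.88],[0,0,0,0,-0.0025,-0.025,0.88],[0,0,0,0,-0.005,-0.045,0.88],[0,0,0,0,-0.0065,-0.055,0.88],[0,0,0,0,-0.0073,-0.06,0.88],[0,0,0,0,-0.0073,-0.06,0.88]]
  ]
}}

```text
clock: 6.0
tcp_pos: [0.5236, -0.1314, 0.0814]
orientation: [0.595, -0.383, 0.594, 0.383]
wrist_force: [0.1, -0.9, 0.9]
finger_gap: 0.0749
```

```bash
python3 -c "
from h import *
st();print(rel(-.168,0,.044,-7))
snap('wrist','w4.png')"
```

```text
t 6.0 riser xy -0.1687 0.0001 z 0.0814 az -6.99 F riser -0.87 -0.33 0.9 M [ 0.02 -0.02 -0.08] gap 0.0749 q6 0.03
[ 0.0003  0.0011 -0.0004  0.0374 -0.0001  0.0007]
```

View pics/w4.png

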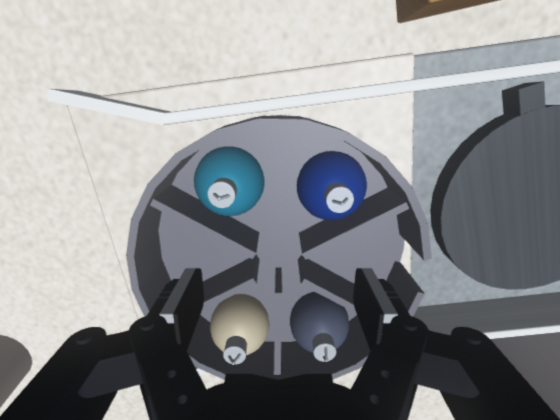

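Call:
{"op": "step_arm", "data": {
  "moves": [
    [[0,0,0,0.006,0,0,0.88],[0,0,0,0.012,0,0,0.88],[0,0,0,0.018,0,0,0.88],[0,0,0,0.024,0,0,0.88],[0,0,0,0.026,0,0,0.88]]
  ]
}}

```text
clock: 6.55
tcp_pos: [0.5231, -0.1302, 0.0542]
orientation: [0.594, -0.383, 0.594, 0.384]
wrist_force: [-0.5, -0.5, 1.0]
finger_gap: 0.0751
```

```bash
python3 -c "
from h import *
st();snap('wrist','w5.png');snap('side','s5.png');s=cv2.imread('pics/s5.png')[100:280,200:380];cv2.imwrite('pics/s5z.png',cv2.resize(s,None,fx=3.3,fy=3.3,interpolation=cv2.INTER_CUBIC))
"
```

```text
t 6.55 riser xy -0.1677 0.0009 z 0.0542 az -6.91 F riser -0.61 0.37 0.99 M [ 0.02  0.05 -0.01] gap 0.0751 q6 0.03
```

View pics/w5.png

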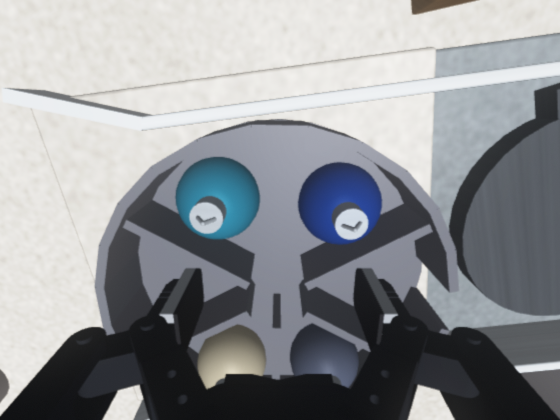

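View pics/s5z.png

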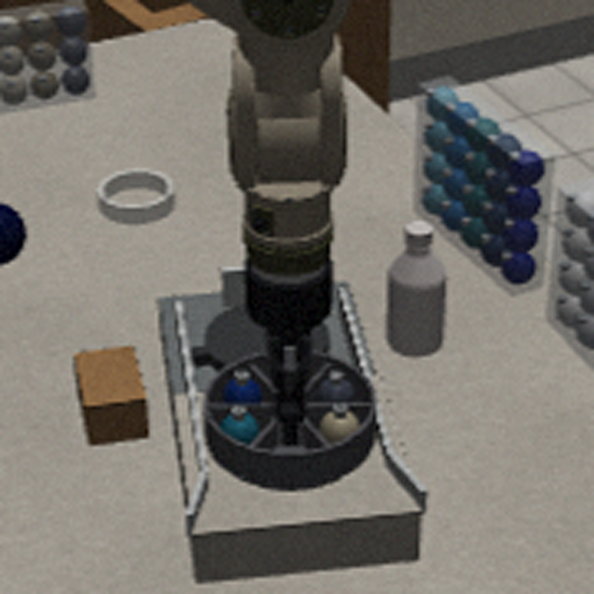

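Call:
{"op": "step_arm", "data": {
  "moves": [
    [[0,0,0,0.004,0,0,0.88],[0,0,0,0.008,0,0,0.88],[0,0,0,0.01,0,0,0.88],[0,0,0,0.01,0,0,0.88]]
  ]
}}

```text
clock: 7.05
tcp_pos: [0.5231, -0.1303, 0.0444]
orientation: [0.594, -0.383, 0.594, 0.384]
wrist_force: [-0.6, 0.1, -0.1]
finger_gap: 0.0747
```

```bash
python3 -c "
from h import *
st();print(rel(-.14,0,.042,-7))"
```

```text
t 7.05 riser xy -0.1679 0.001 z 0.0444 az -6.93 F riser -0.14 0.64 -0.15 M [0.03 0.03 0.01] gap 0.0747 q6 0.03
[ 0.0013  0.0012 -0.0022  0.0024  0.0024  0.0278]
```

Call:
{"op": "step_arm", "data": {
  "moves": [
    [[0,0,0,0.001,0.0005,0.004,0.88],[0,0,0,0.002,0.001,0.008,0.88],[0,0,0,0.002,0.0013,0.012,0.88],[0,0,0,0.002,0.0017,0.016,0.88],[0,0,0,0.002,0.002,0.02,0.88],[0,0,0,0.002,0.0022,0.024,0.88],[0,0,0,0.002,0.0024,0.028,0.88]]
  ]
}}

```text
clock: 7.75
tcp_pos: [0.5325, -0.1037, 0.0425]
orientation: [0.594, -0.383, 0.594, 0.384]
wrist_force: [-1.0, -2.6, 1.2]
finger_gap: 0.0753
```

```bash
python3 -c "
from h import *
st();snap('wrist','w6.png');print(rel(-.02,0,.042,-7))"
```

```text
t 7.75 riser xy -0.1397 -0.0001 z 0.0425 az -6.94 F riser -2.77 0.23 1.21 M [-0.43  0.22 -0.03] gap 0.0753 q6 0.08
[ 0.0017  0.0014 -0.0021  0.0007  0.0144  0.1181]
```

View pics/w6.png

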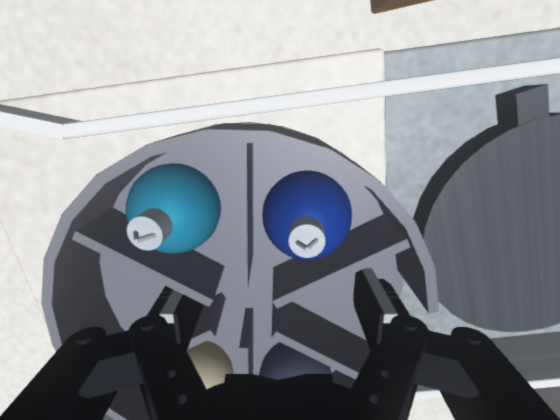

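Call:
{"op": "step_arm", "data": {
  "moves": [
    [[0,0,0,0,0.001,0.006,0.88],[0,0,0,0,0.0017,0.014,0.88],[0,0,0,0,0.0027,0.022,0.88],[0,0,0,0,0.0037,0.03,0.88],[0,0,0,0,0.0046,0.038,0.88],[0,0,0,0,0.0056,0.046,0.88],[0,0,0,0,0.0066,0.054,0.88],[0,0,0,0,0.0076,0.062,0.88],[0,0,0,0,0.0085,0.07,0.88],[0,0,0,0,0.0095,0.078,0.88]]
  ]
}}

```text
clock: 8.8
tcp_pos: [0.5562, -0.0274, 0.0426]
orientation: [0.594, -0.383, 0.594, 0.385]
wrist_force: [-0.2, -1.2, 0.1]
finger_gap: 0.0752
```

```bash
python3 -c "
from h import *
st();snap('wrist','w7.png');print(rel(-.0,0,.042,-7))"
```

```text
t 8.8 riser xy -0.0597 0.0001 z 0.0426 az -6.9 F riser -1.23 -0.17 0.06 M [-0.41  0.18  0.  ] gap 0.0752 q6 0.23
[ 0.0028  0.0027 -0.0024  0.0008  0.0068  0.0581]
```

View pics/w7.png

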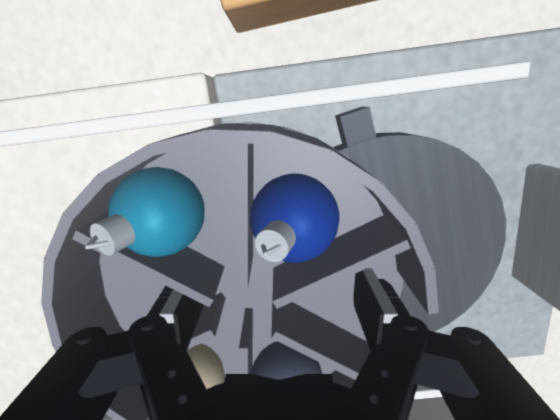

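Call:
{"op": "step_arm", "data": {
  "moves": [
    [[0,0,0,0,0.0007,0.006,0.88],[0,0,0,0,0.0015,0.012,0.88],[0,0,0,0,0.0022,0.018,0.88],[0,0,0,0,0.003,0.024,0.88],[0,0,0,0,0.0037,0.03,0.88],[0,0,0,0,0.0044,0.036,0.88],[0,0,0,0,0.0051,0.042,0.88],[0,0,0,0,0.0059,0.048,0.88],[0,0,0,0,0.0066,0.054,0.88],[0,0,0,0,0.0073,0.06,0.88]]
  ]
}}

```text
clock: 9.85
tcp_pos: [0.5747, 0.0321, 0.0427]
orientation: [0.594, -0.383, 0.593, 0.385]
wrist_force: [-0.3, -2.1, -1.8]
finger_gap: 0.0751
```

```bash
python3 -c "
from h import *
st();snap('wrist','w8.png');snap('side','s8.png');s=cv2.imread('pics/s8.png')[100:280,200:380];cv2.imwrite('pics/s8z.png',cv2.resize(s,None,fx=3.3,fy=3.3,interpolation=cv2.INTER_CUBIC))"
```

```text
t 9.85 riser xy 0.0025 0.0003 z 0.0427 az -6.84 F riser -2.07 -0.33 -1.82 M [-0.19  0.04  0.01] gap 0.0751 q6 0.34
```

View pics/w8.png

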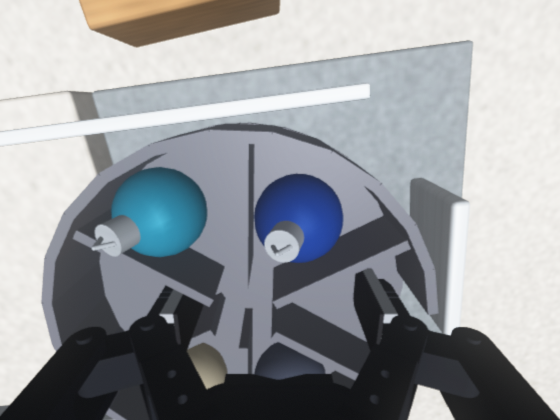

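View pics/s8z.png

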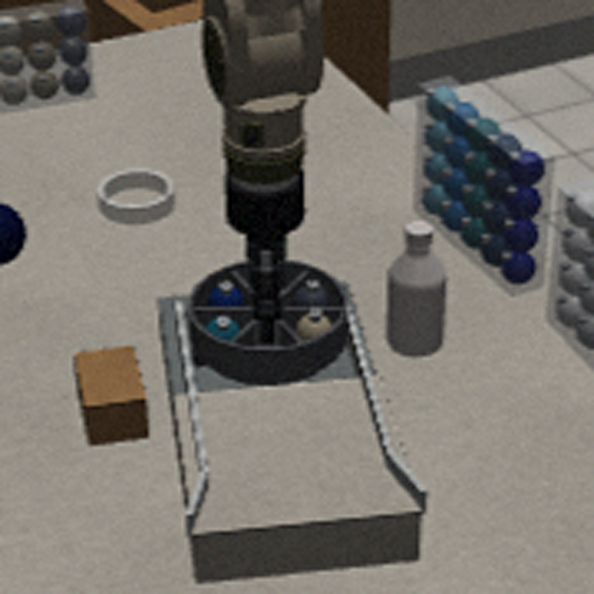

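Call:
{"op": "step_arm", "data": {
  "moves": [
    [[0,0,0,0,0.0004,0.003,0.88],[0,0,0,0,0.0007,0.006,0.88],[0,0,0,0,0.0011,0.009,0.88],[0,0,0,0,0.0014,0.012,0.88]]
  ]
}}

```text
clock: 10.35
tcp_pos: [0.5785, 0.044, 0.0429]
orientation: [0.594, -0.383, 0.593, 0.385]
wrist_force: [-1.2, -1.6, 0.6]
finger_gap: 0.0754
```

```bash
python3 -c "
from h import *
st()"
```

```text
t 10.35 riser xy 0.015 0.0002 z 0.0429 az -6.8 F riser -1.95 0.7 0.63 M [-0.41  0.2   0.02] gap 0.0754 q6 0.36
```

Call:
{"op": "step_arm", "data": {
  "moves": [
    [[0,0,0,0,0.0002,0.0015,0.88],[0,0,0,0,0.0004,0.003,0.88],[0,0,0,0,0.0004,0.003,0.88]]
  ]
}}

```text
clock: 10.65
tcp_pos: [0.579, 0.0458, 0.0429]
orientation: [0.593, -0.383, 0.594, 0.385]
wrist_force: [-0.9, -5.5, 1.6]
finger_gap: 0.0754
```

```bash
python3 -c "
from h import *
st();snap('wrist','w9.png');snap('side','s9.png');s=cv2.imread('pics/s9.png')[100:280,200:380];cv2.imwrite('pics/s9z.png',cv2.resize(s,None,fx=3.3,fy=3.3,interpolation=cv2.INTER_CUBIC))"
```

```text
t 10.65 riser xy 0.0169 0.0003 z 0.0429 az -6.83 F riser -5.5 -0.73 1.59 M [-1.06  0.38  0.01] gap 0.0754 q6 0.36
```

View pics/w9.png

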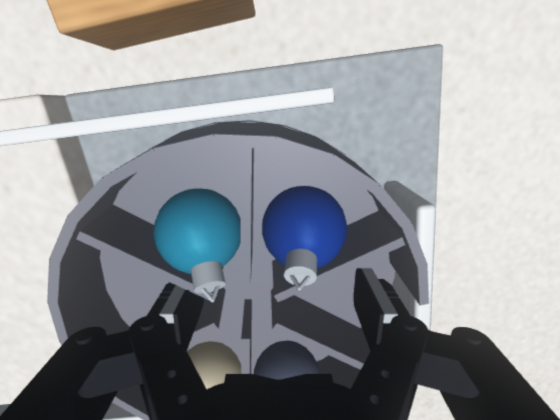

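View pics/s9z.png

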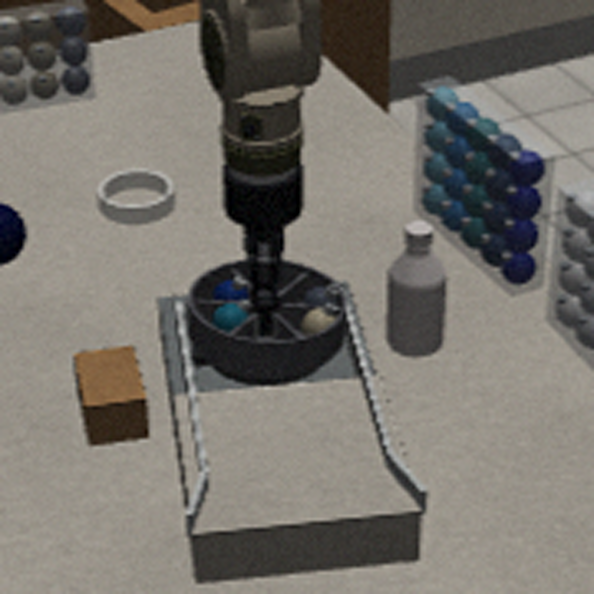

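Call:
{"op": "step_arm", "data": {
  "moves": [
    [[0,0,0,0,-0.0006,-0.005,0.88],[0,0,0,0.001,-0.0012,-0.01,0.88],[0,0,0,0.003,-0.0019,-0.016,0.88],[0,0,0,0.004,-0.0019,-0.016,0.88],[-0.06,0,0,0.004,-0.0019,-0.016,0.88],[-0.12,0,0,0.004,-0.0019,-0.016,0.88],[-0.18,0,0,0.004,-0.0019,-0.016,0.88],[-0.24,0,0,0.004,-0.0019,-0.016,0.88],[-0.3,0,0,0.004,-0.0019,-0.016,0.88]]
  ]
}}

```text
clock: 11.65
tcp_pos: [0.5742, 0.0306, 0.0388]
orientation: [0.529, -0.468, 0.529, 0.47]
wrist_force: [0.8, -0.5, 0.5]
finger_gap: 0.0753
```

```bash
python3 -c "
from h import *
st();snap('wrist','w10.png');print(rel(.001,0,.0385,70))"
```

```text
t 11.65 riser xy 0.0009 0.0002 z 0.0388 az 10.47 F riser -0.21 -0.92 0.52 M [ 0.03  0.03 -0.15] gap 0.0753 q6 0.03
[-1.0366e+00  2.4000e-03 -7.0000e-04  3.0000e-04 -3.0000e-04  0.0000e+00]
```

View pics/w10.png

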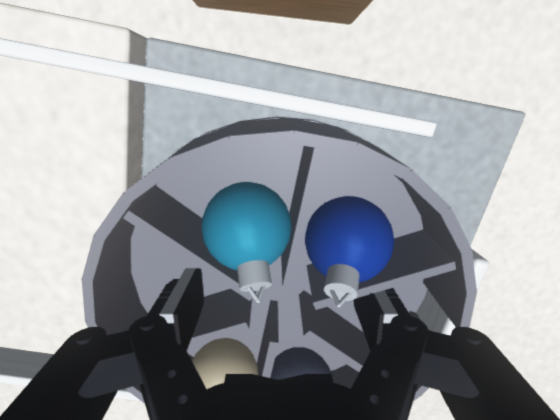

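Call:
{"op": "step_arm", "data": {
  "moves": [
    [[-0.06,0,0,0,0,0,0.88],[-0.13,0,0,0,0,0,0.88],[-0.2,0,0,0,0,0,0.88],[-0.27,0,0,0,0,0,0.88],[-0.34,0,0,0,0,0,0.88],[-0.41,0,0,0,0,0,0.88],[-0.48,0,0,0,0,0,0.88],[-0.55,0,0,0,0,0,0.88],[-0.62,0,0,0,0,0,0.88],[-0.69,0,0,0,0,0,0.88],[-0.76,0,0,0,0,0,0.88],[-0.82,0,0,0,0,0,0.88]]
  ]
}}

```text
clock: 12.9
tcp_pos: [0.5745, 0.0309, 0.0389]
orientation: [0.298, -0.641, 0.297, 0.642]
wrist_force: [-0.2, 2.3, 0.4]
finger_gap: 0.0749
```

```bash
python3 -c "
from h import *
st();snap('wrist','w11.png');print(rel(.001,0,.0385,95))"
```

```text
t 12.9 riser xy 0.0013 0.0002 z 0.0389 az 57.67 F riser 2.18 0.88 0.41 M [ 0.24  0.1  -0.21] gap 0.0749 q6 -0.79
[-6.495e-01  2.300e-03  1.500e-03  4.000e-04  1.000e-04 -3.000e-04]
```

View pics/w11.png

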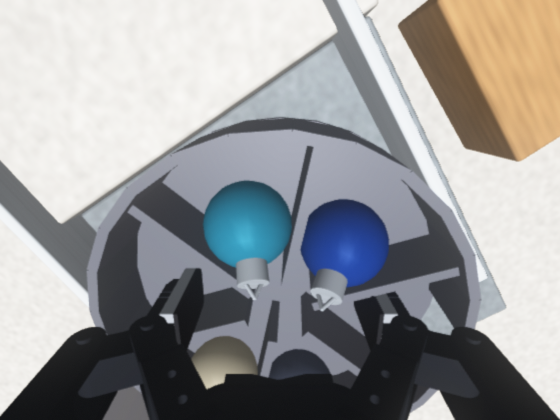

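Call:
{"op": "step_arm", "data": {
  "moves": [
    [[-0.06,0,0,0,0,0,0.88],[-0.13,0,0,0,0,0,0.88],[-0.2,0,0,0,0,0,0.88],[-0.27,0,0,0,0,0,0.88],[-0.34,0,0,0,0,0,0.88],[-0.41,0,0,0,0,0,0.88],[-0.48,0,0,0,0,0,0.88],[-0.55,0,0,0,0,0,0.88],[-0.62,0,0,0,0,0,0.88],[-0.69,0,0,0,0,0,0.88],[-0.76,0,0,0,0,0,0.88],[-0.82,0,0,0,0,0,0.88]]
  ]
}}

```text
clock: 14.15
tcp_pos: [0.5744, 0.031, 0.0388]
orientation: [0.017, -0.707, 0.015, 0.707]
wrist_force: [1.0, 0.2, 0.8]
finger_gap: 0.0753
```

```bash
python3 -c "
from h import *
st();snap('wrist','w12.png');print(rel(.001,0,.0385,116))"
```

```text
t 14.15 riser xy 0.0014 0.0002 z 0.0388 az 104.79 F riser 0.46 -0.86 0.75 M [ 0.09 -0.01 -0.16] gap 0.0753 q6 -1.61
[-1.934e-01  1.000e-03  2.800e-03  3.000e-04  4.000e-04 -1.000e-04]
```

View pics/w12.png

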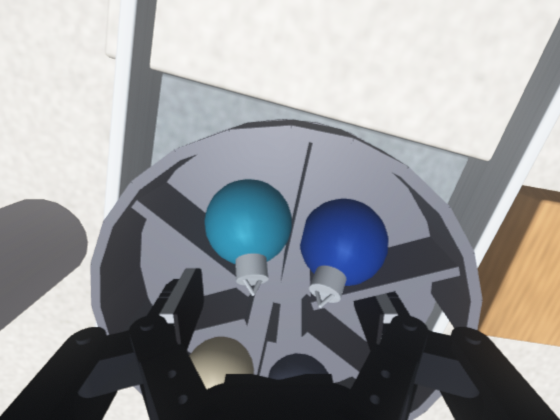

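Call:
{"op": "step_arm", "data": {
  "moves": [
    [[-0.03,0,0,0,0,0,0.88],[-0.06,0,0,0,0,0,0.88],[-0.09,0,0,0,0,0,0.88],[-0.12,0,0,0,0,0,0.88],[-0.15,0,0,0,0,0,0.88],[-0.17,0,0,0,0,0,0.88],[-0.19,0,0,0,0,0,0.88],[-0.2,0,0,0,0,0,0.88]]
  ]
}}

```text
clock: 15.0
tcp_pos: [0.5744, 0.0322, 0.0387]
orientation: [-0.054, -0.705, -0.057, 0.705]
wrist_force: [1.8, 6.3, -0.5]
finger_gap: 0.0751
```

```bash
python3 -c "
from h import *
st();snap('wrist','w13.png')"
```

```text
t 15.0 riser xy 0.0026 0.0006 z 0.0387 az -243.6 F riser 6.56 0.13 -0.5 M [ 1.15 -0.14 -0.66] gap 0.0751 q6 -1.81
```

View pics/w13.png

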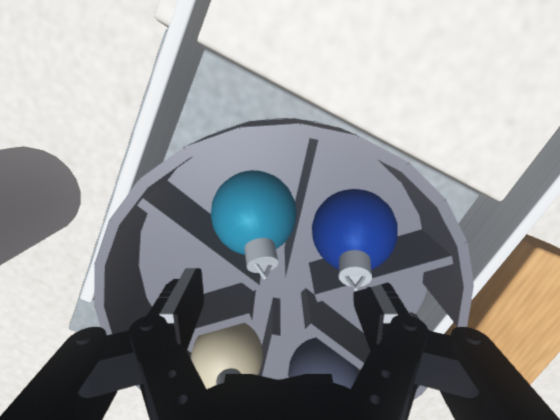

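Torque has risen to 0.66 N m and the baubles look upright again, so the tray has probably dropped. I'll fit a plane to the floor to check.

```bash
cat >> h.py <<'E'
def floorfit(P,lo=.055,hi=.085,c=(0.001,0)):
    cc,sn=np.cos(TH),np.sin(TH);q=P[...,:2]-HUB;X=q[...,0]*cc+q[...,1]*sn;Y=-q[...,0]*sn+q[...,1]*cc;Z=P[...,2]
    m=(np.hypot(X-c[0],Y-c[1])<.072)&(Z>lo)&(Z<hi)
    x,y,z=X[m],Y[m],Z[m]
    A=np.c_[x,y,np.ones(len(x))];k=np.ones(len(x),bool)
    for _ in range(12):
        s=np.linalg.lstsq(A[k],z[k],rcond=None)[0];r=z-A@s;k=np.abs(r)<max(.0015,1.5*np.median(abs(r[k])))
    print('floor z',s[2].round(4),'tilt deg x,y',np.degrees(s[:2]).round(2),'n',k.sum(),'rms',r[k].std().round(4))
    # rim
    return X,Y,Z
E
python3 -c "
from h import *
T,K=cam2w('wrist');floorfit(cloud(T,K,np.load('pics/w13_d.npy')))
# earlier cocked frame w12: pose from log
s=env.get_state()
from scipy.spatial.transform import Rotation as R
c=env.get_calibration('wrist');T=np.eye(4);T[:3,:3]=rot([.017,-.707,.015,.707]);T[:3,3]=[.5744,.031,.0388];floorfit(cloud(T@np.array(c['T_tool_cam']),K,np.load('pics/w12_d.npy')))
"
```

```text
floor z 0.0648 tilt deg x,y [ 0.05 -0.02] n 18144 rms 0.0006
floor z 0.0689 tilt deg x,y [-1.3   3.93] n 20342 rms 0.0006
```

The floor now sits level at z = 64.8 mm, against 64 mm for home; before that it was cocked 4°. I'll back off to the middle of the play and lift out.

Call:
{"op": "step_arm", "data": {
  "moves": [
    [[0.06,0,0,0,0,0,0.88],[0.13,0,0,0,0,0,0.88],[0.2,0,0,0,0,0,0.88],[0.26,0,0,0,0,0,0.88],[0.28,0,0,0,0,0,0.88],[0.28,0,0,0,0,0,0.88]]
  ]
}}

```text
clock: 15.65
tcp_pos: [0.5745, 0.0322, 0.0388]
orientation: [0.045, -0.705, 0.041, 0.706]
wrist_force: [0.5, 0.4, 0.7]
finger_gap: 0.0753
```

```bash
python3 -c "
from h import *
st();snap('wrist','w14.png')
T,K=cam2w('wrist');floorfit(cloud(T,K,np.load('pics/w14_d.npy')))"
```

```text
t 15.65 riser xy 0.0026 0.0005 z 0.0388 az 100.42 F riser 0.56 -0.38 0.7 M [-0.02 -0.03  0.03] gap 0.0753 q6 -1.54
floor z 0.0647 tilt deg x,y [-0.02 -0.03] n 19006 rms 0.0006
```

View pics/w14.png

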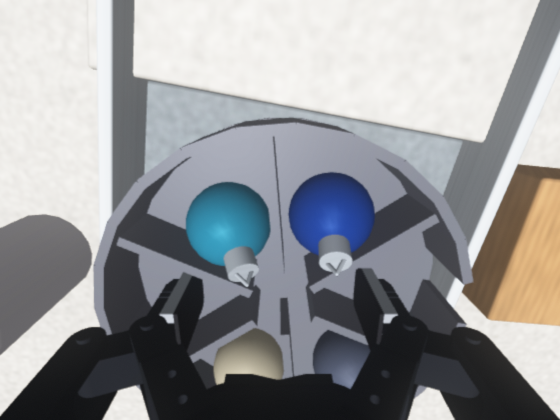

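Free of contact. Lifting out.

Call:
{"op": "step_arm", "data": {
  "moves": [
    [[0,0,0,-0.006,0,0,0.88],[0,0,0,-0.014,0,0,0.88],[0,0,0,-0.024,0,0,0.88],[0,0,0,-0.036,0,0,0.88],[0,0,0,-0.055,0,0,0.88],[0,0,0,-0.08,0,0,0.88],[0,0,0,-0.11,0,0,0.88],[0,0,0,-0.14,0,0,0.88],[0,0,0,-0.16,0,0,0.88],[0,0,0,-0.16,0,0,0.88]]
  ]
}}

```text
clock: 16.7
tcp_pos: [0.5768, 0.0312, 0.2034]
orientation: [-0.045, 0.708, -0.041, -0.704]
wrist_force: [0.8, -0.3, 0.5]
finger_gap: 0.0749
```

```bash
python3 -c "
from h import *
st();snap('wrist','w15.png');T,K=cam2w('wrist');X,Y,Z=floorfit(cloud(T,K,np.load('pics/w15_d.npy')))
p,d=snap('side','s15.png');s=cv2.imread('pics/s15.png')[100:280,200:380];cv2.imwrite('pics/s15z.png',cv2.resize(s,None,fx=3.3,fy=3.3,interpolation=cv2.INTER_CUBIC))
T,K=cam2w('side');floorfit(cloud(T,K,d))"
```

```text
t 16.7 riser xy 0.0023 -0.002 z 0.2034 az 100.45 F riser -0.04 -0.89 0.5 M [-0.01 -0.06  0.01] gap 0.0749 q6 -1.54
floor z 0.0625 tilt deg x,y [-0.04  0.13] n 7760 rms 0.0006
floor z 0.0795 tilt deg x,y [-4.61  0.44] n 61 rms 0.0008
```

View pics/w15.png

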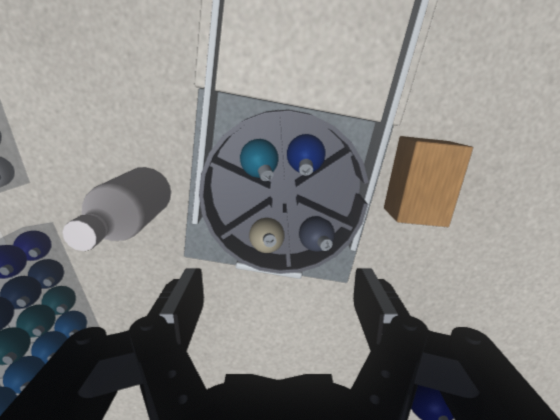

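View pics/s15z.png

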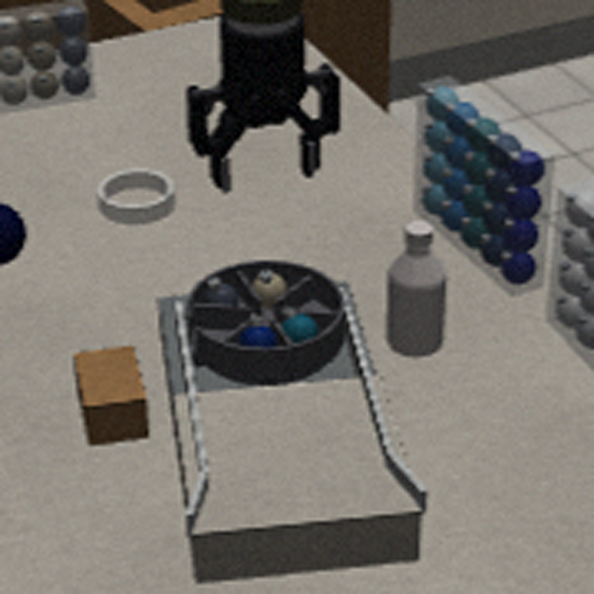

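View pics/s15.png

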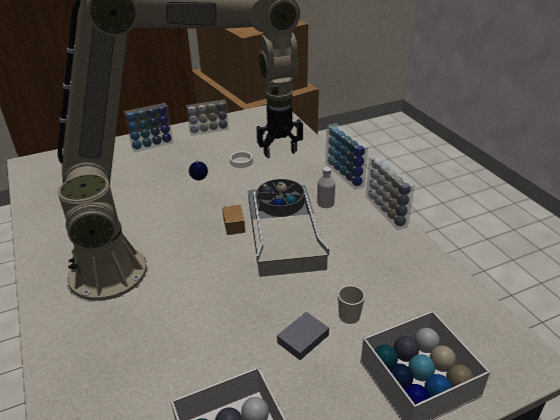

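```bash
python3 -c "
from h import *
print(env.hand_in())"
```

```text
the job is handed in; nothing more can be done
None
```

The tray is home on the hub, level, with all four baubles still in it. I handed the job in at 16.7 s on the robot's clock, and the hand-in gave no verdict.

- **Slide:** I put one finger in each of the two empty compartments and pushed the tray along the deck to the stop. It met the stop at 5.5 N and sat cocked about 4°, as expected.
- **Turn:** I turned the tray about 108° anticlockwise, until the notch dropped over the key. I then backed off until the gripper touched nothing and lifted clear.
- **Failed first pass:** My first slide missed the tray. The fingertips sat about 39 mm farther back than the reported tool position implies, so they passed over the tray. Nothing was touched or moved, and I corrected for this using the wrist camera's depth.

**Last checks:**
- **Height and level:** The tray floor measured 64.7 mm with the gripper still in the tray and 62.5 mm after lifting out. Home is 64 mm and the calibration is good to about 2 mm. The tilt was at most 0.13° both times.
- **Baubles and other things:** The wrist and side pictures show all four baubles in the tray. By eye, the other things look unmoved; I did not measure them again.
- **Disagreement:** A level check from the side camera gave a 4.6° tilt. I set it aside because it had only 61 points, at a height (79.5 mm) that matches the tray's inner parts, not its floor.

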